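Click the baking step dial to the next cup's colour and enter it

TASK

One measuring cup stands on the white square of the wooden board: flick the step dial's thumbwheel clockwise (seen from above) with a fingertip, click by click, until the tab of that cup's colour sits at the white pointer, and do not let it go past. Only when the wheel is right, press the orange enter button fully down and let it come up again. Work gently, pick nothing up, and leave the cups and everything else on the table where they stand.

Things in the scene. Friction and masses are not known exactly. Their poses are not given: they have to be found in the camera images.
- dial: Step dial, fixed: grey housing 40 mm high, x -40 to +105, y -170 to +80 mm. Origin on the table under the wheel's axis; x points level from that axis to the white pointer, y to its left, z up. The wheel turns flat above it; on the -x side (towards the robot) it overhangs the housing and nothing is in the way. Orange enter button on the housing at x +20, y -125 mm.
- pointer (a point): Top of the white pointer bar (10 mm wide) on a black block beyond the wheel's rim on the dial's +x side, at x +88 mm of the dial, 74 mm above the table. Counter-clockwise from the white tab that is followed by green, the tabs are green, black, red, yellow, blue, white, black.
- wheel_hub (a point): Wheel's vertical axis at its top face, 72 mm above the table (4 mm cap on it); axes as the dial's. Wheel: disc of 44 mm radius, from 56 to 72 mm above the table, with eight coloured tabs 9 mm wide sticking out to 64 mm radius, 45 degrees apart, open gaps about 35 mm wide near their ends, and a colour dot on top by each tab.
- wheel (a joint): Wheel angle, rad, grows clockwise from above (tabs on the robot's side go to the dial's +y). Clicks hold it at multiples of 0.785: a tab at the pointer, another opposite. Push a tab past half a click (3 to 6 N) and it snaps on, else back. At the pointer: 0 white, .785 green, 1.571 black, 2.356 red, 3.142 yellow, 3.927 blue, 4.712 white, 5.498 black. Starts at one of the first three. Stops -.25, 5.75.
- enter_top (a point): Centre of the top of the orange enter button, 36 mm across; it goes 6 mm straight down and springs back.
- enter (a joint): Travel of the enter button in m: 0 up, 0.006 fully down (5 N).
- tray: Wooden serving board fixed to the table, 310 (x) x 110 (y) x 12 mm, origin at the centre of its underside. Three measuring cups stand on it in a row along its x, 100 mm apart. One place has a white square.
- white_square (a point): Centre of the white 92 mm square on the board, at x = -100 mm of the board, on its top; one of the three cups stands on it.
- cup_red: Red measuring cup, loose, 68 mm across the mouth and 55 mm high, origin at the centre of its underside, on one of the board's three places. To be left alone.
- cup_yellow: Yellow measuring cup, loose, 68 mm across the mouth and 55 mm high, origin at the centre of its underside, on one of the board's three places. To be left alone.
- cup_blue: Blue measuring cup, loose, 68 mm across the mouth and 55 mm high, origin at the centre of its underside, on one of the board's three places. To be left alone.
- mug: White mug, 76 mm across, 85 mm high, loose, origin under its centre. To be left alone.
- bowl: Red mixing bowl, 170 mm across, 80 mm high, loose, origin under its centre. To be left alone.
- mould: Red muffin mould with six holes, 130 x 210 x 30 mm, loose, origin under its centre. To be left alone.
- butter_dish: White dish 110 mm across with a yellow block of butter, 43 mm high, loose, origin under its centre. To be left alone.
- spoon: Yellow spoon 170 mm long, lying on the table in front of the robot, loose, origin under its middle. To be left alone.
- jar: Amber jar, 72 mm across, 100 mm high, loose, origin under its centre. To be left alone.

How it is judged:
By the outcome, as a careful person would: the job done as asked, in the order asked, and still so for the second after the job is handed in, with the robot touching nothing.
It also fails if it takes over 61 s, if anything falls off the work surface, if the arm or the gripper's body presses on something with over 40 N, if the wrist force passes 120 N, or if a joint passes its speed limit or range.

ROBOT

A 7-joint arm with a two-finger parallel gripper is mounted at the origin on the work surface. World frame = base frame: x ahead of the robot, y to its left, z up, the work surface at z = 0. Lengths are in m, angles in rad, forces in N, time in s.
With the tool pointing down it reaches from about 0.375 to 0.925 m from the base axis. Payload 3.1 kg.
Tool frame: the origin (TCP) lies between the finger pads; the fingertips stand 19 mm ahead of it and the grasp point (between the pads) is the TCP; z points along the fingers, y is the direction in which the jaws open and shut (so a half turn about z gives the same grasp; the last joint's range is limited). The gripper opens to 85 mm and grips with 20 to 120 N. Pads are 22 mm wide; open, the fingers measure 114 mm over their backs; the gripper's body (76 mm by 85 mm) begins 54 mm behind the grasp point. The pads swing forward as they close: fully open they stand 13 mm farther back than shut.
Start: joints at [1.207, 0.383, 0.044, 1.598, -0.018, 1.161, -0.05], TCP at [0.171, -0.627, 0.25] pointing down, gripper open.
Joint ranges: [-2.61, 2.61], [-0.41, 2.15], [-1.48, 1.57], [0, 2.5], [-1.57, 4.71], [0.05, 1.97], [-2.85, 2.85]. Speed limits (rad/s): [2.79, 2.79, 3.14, 3.14, 3.14, 3.14, 3.14].

INTERFACE

Orientations are given as a unit quaternion [x, y, z, w].
In Python, from bench import move_ptp, movel, move_j, move_gripper, pause, inverse_kinematics, read_camera, camera_params, MotionError, sign_off, look_for, tip_of, read_time_s, read_qpos, read_joint_vel, read_effort, read_eef_pos, read_tcp_rot, read_ft_force, read_ft_torque, read_finger_gap gives the robot as it stands. Calls block until the motion is done:
- move_ptp(position, orientation): joint-space move of the TCP to a pose.
- movel(position, orientation=None, speed=0.15): straight line of the TCP; orientation=None keeps the orientation; speed is the mean speed in m/s.
- move_j(angles): joint-space move.
- move_gripper(opening, effort=None): finger opening in m; effort is the grip in N (None keeps the last); returns when the fingers have stopped.
- pause(seconds).
- inverse_kinematics(position, orientation): joint angles nearest the present ones, or None.
- read_camera(name): name is "scene" or "top" or "wrist"; returns the picture (480x640x3 uint8, red, green, blue); there is no depth.
- camera_params(name): a dict with "K" (3x3 intrinsics, pixels), "dist_coeffs" ([k1, k2, p1, p2, k3] as OpenCV has them; the pictures are not rectified), "camera_from_world" (4x4, takes a point from world to camera coordinates). Camera axes: x right, y down, z forward; pixel columns grow to the right and rows downward; lengths in m; the calibration is good to about 2 mm. A picture is of the moment at which its call begins: read the wrist's pose just before it. camera_params takes no time and is no camera call; for the wrist camera it gives the pose at the moment of the call.
A pose or a line that the arm cannot do raises MotionError and nothing moves.
- sign_off(): hands the job in, once; it reports no verdict.
Trained networks look in the newest picture that a camera, given by its name, has taken for a name from the list of things; names that differ only in an ending like _2 or _b are one class to them, and where a whole thing is asked for, a point or a joint stands for the part that bears it (a point fixed in the world has none). Each returns a list of dicts, best first, with "confidence" (0 to 1); they miss things now and then, are a little off and sometimes report something else, mostly with a low value. They report only what shows in the picture. A call takes as long as a camera call.
- look_for(camera, name): "at" ([column, row] in pixels, amid what is visible of it).
- tip_of(camera, name): "at" ([column, row] in pixels: a listed point, or the origin of a listed thing).
Readings, each from a call of its own:
- read_time_s(): time.
- read_qpos(): joint angles.
- read_joint_vel(): joint speeds.
- read_effort(): joint torques, N m.
- read_eef_pos(): TCP position.
- read_tcp_rot(): TCP orientation.
- read_ft_force(): force on the tool from outside, world axes, zero at the start.
- read_ft_torque(): the same for the moment, N m.
- read_finger_gap(): finger opening in m.
Only numpy, scipy, OpenCV 4.12 (cv2) and the standard library are available. Lean on these libraries where they do the work, as an engineer would, in place of code of your own. Each camera call takes 0.05 s, during which the arm holds its last target.

## Working session

There is one attempt and no reset: what is moved stays moved. The work goes in short steps, each a Python script; the robot and the scene stay as the last script left them, time stands still between calls to the robot, and variables do not carry over. Pictures are saved under pics/ and viewed, and the job is handed in when it is done.

```bash
ls; mkdir -p pics; python3 - <<'E'
from bench import *
import cv2,numpy as np
for c in("scene","top"):
    im=read_camera(c); cv2.imwrite(f"pics/{c}0.png",im[:,:,::-1])
    p=camera_params(c); print(c,np.round(p["K"],1).tolist(),np.round(p["dist_coeffs"],3),np.round(p["camera_from_world"],3).tolist())
    for n in("wheel_hub","pointer","enter_top","white_square","cup_red","cup_yellow","cup_blue"):
        print(n,[(np.round(d["at"],1).tolist(),round(d["confidence"],2)) for d in tip_of(c,n)[:2]])
print(read_time_s(),read_eef_pos(),read_tcp_rot(),read_ft_force())
E
```

```text
pics
scene [[566.3, 0.0, 317.2], [0.0, 566.3, 250.9], [0.0, 0.0, 1.0]] [-0.155  0.     0.     0.     0.   ] [[-0.306, 0.952, -0.012, 0.186], [0.613, 0.187, -0.768, -0.265], [-0.728, -0.243, -0.641, 2.003], [0.0, 0.0, 0.0, 1.0]]
wheel_hub [([334.9, 252.9], 0.76), ([439.2, 307.3], 0.38)]
pointer [([322.8, 271.7], 0.84)]
enter_top [([290.7, 247.8], 0.4)]
white_square [([453.5, 259.9], 0.64)]
cup_red [([449.0, 283.9], 0.57), ([170.6, 255.4], 0.2)]
cup_yellow [([451.9, 257.7], 0.65)]
cup_blue [([440.2, 307.1], 0.71), ([312.1, 236.7], 0.48)]
top [[443.2, 0.0, 322.3], [0.0, 443.2, 239.8], [0.0, 0.0, 1.0]] [-0.019  0.     0.     0.     0.   ] [[-0.006, -1.0, -0.029, -0.013], [-0.995, 0.009, -0.104, 0.575], [0.104, 0.028, -0.994, 1.127], [0.0, 0.0, 0.0, 1.0]]
wheel_hub [([305.4, 257.9], 0.82), ([352.2, 311.3], 0.48)]
pointer [([306.5, 217.9], 0.81)]
enter_top [([300.8, 256.9], 0.7), ([357.7, 252.5], 0.6)]
white_square [([183.9, 312.9], 0.78), ([187.3, 276.9], 0.64)]
cup_red [([185.4, 275.9], 0.81)]
cup_yellow [([184.2, 312.7], 0.85), ([188.0, 240.2], 0.43)]
cup_blue [([187.9, 239.9], 0.73), ([304.6, 219.8], 0.48)]
0.8 [ 0.17077079 -0.62718252  0.25032019] [9.91178228e-01 1.32535726e-01 1.96888854e-05 3.47896508e-05] [0.23238279 0.68251654 0.47916727]
```

View pics/scene0.png

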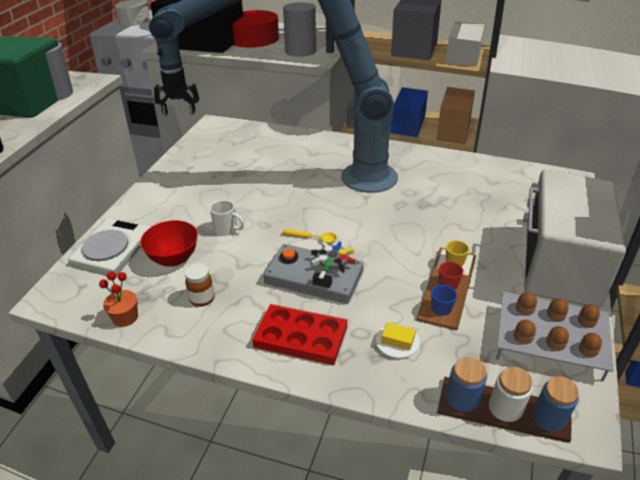

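View pics/top0.png

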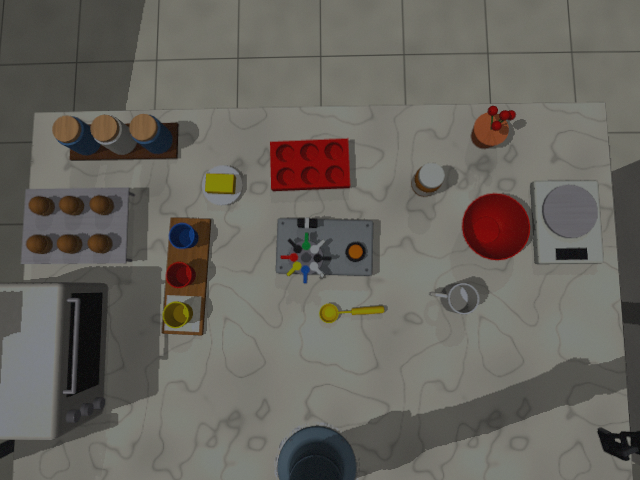

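```bash
python3 - <<'E'
import cv2
im=cv2.imread("pics/top0.png")
cv2.imwrite("pics/top0c.png",cv2.resize(im[190:320,150:390],None,fx=3.3,fy=3.3,interpolation=cv2.INTER_CUBIC))
E
```

```text
(no output)
```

View pics/top0c.png

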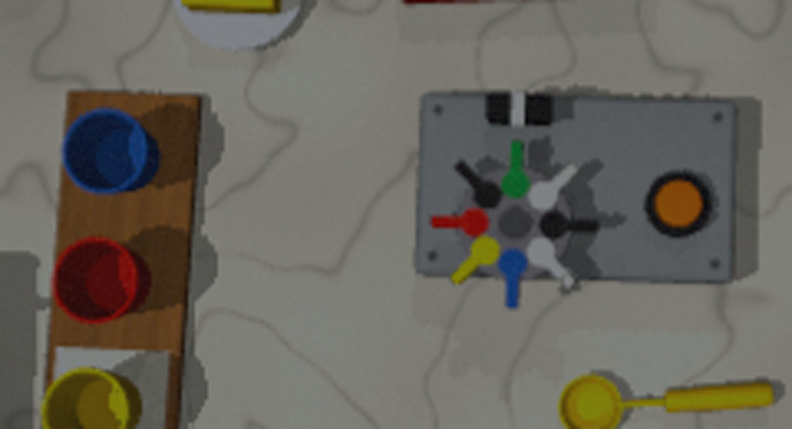

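The yellow cup, lower left at about (178,314), stands on the white square. Green is at the pointer (306,222), so the wheel needs three clicks: black, red, yellow. Next I'll fit the dial pose.

```bash
cat > h.py <<'E'
from bench import *
import cv2,numpy as np
from scipy.optimize import least_squares
from scipy.spatial.transform import Rotation as R
P={"wheel_hub":(0,0,.074),"pointer":(.088,0,.074),"enter_top":(.02,-.125,None)}
def proj(p,pts):
    T=p["camera_from_world"]
    return cv2.projectPoints(np.array(pts,float).reshape(-1,1,3),cv2.Rodrigues(T[:3,:3])[0],T[:3,3],p["K"],np.array(p["dist_coeffs"]))[0].reshape(-1,2)
def d2w(x,pts):
    c,s=np.cos(x[2]),np.sin(x[2]); q=np.array(pts,float)
    return np.c_[x[0]+c*q[:,0]-s*q[:,1],x[1]+s*q[:,0]+c*q[:,1],q[:,2]]
def ray(p,uv,z):
    T=p["camera_from_world"]; u=cv2.undistortPoints(np.array([[uv]],float),p["K"],np.array(p["dist_coeffs"]))[0,0]
    d=T[:3,:3].T@np.r_[u,1]; o=-T[:3,:3].T@T[:3,3]; return o+d*(z-o[2])/d[2]
def fit(obs,x0=(.56,.04,0)):
    f=lambda x:np.concatenate([(proj(p,d2w(x,[q]))[0]-uv)*w for p,q,uv,w in obs])
    r=least_squares(f,x0,loss="soft_l1"); return r.x,r.fun
def quat(ang): # jaw(y) axis horizontal at world angle ang, z down
    y=np.array([np.cos(ang),np.sin(ang),0]); z=np.array([0,0,-1.]); x=np.cross(y,z)
    return R.from_matrix(np.c_[x,y,z]).as_quat()
E
python3 - <<'E'
from h import *
t,s=camera_params("top"),camera_params("scene")
print(ray(t,(305.4,257.9),.074),ray(t,(306.5,217.9),.074),ray(t,(355.5,251.5),.05),ray(s,(334.9,252.9),.074),ray(s,(290,254),.05))
# refine colour blob of button
for c,p in(("top",t),("scene",s)):
    im=cv2.imread(f"pics/{c}0.png"); h=cv2.cvtColor(im,cv2.COLOR_BGR2HSV)
    m=((h[...,0]>6)&(h[...,0]<18)&(h[...,1]>190)).astype(np.uint8)
    n,l,st,ce=cv2.connectedComponentsWithStats(m)
    print(c,[(st[i,4],ce[i].round(1).tolist()) for i in range(1,n) if st[i,4]>20])
obs=[(t,(0,0,.076),(305.7,257.6),1),(t,(.088,0,.074),(306.5,220),1),(t,(.02,-.125,.05),(355.5,251.5),1),(s,(0,0,.076),(334.9,252.9),1),(s,(.088,0,.074),(322.8,271.7),1)]
x,f=fit(obs);print(x,f.round(1))
for a in(-90,-60,-45,0,45,90,135):
  print(a,[None if (q:=inverse_kinematics([x[0]-.066,x[1],z],quat(np.deg2rad(a)))) is None else q.round(2).tolist() for z in(.071,.3)])
E
```

```text
[0.52540419 0.02418734 0.074     ] [0.62646979 0.02119371 0.074     ] [ 0.54226327 -0.10221866  0.05      ] [0.52531115 0.02630931 0.074     ] [ 0.53966942 -0.1017424   0.05      ]
top [(np.int32(62), [422.4, 186.2]), (np.int32(162), [355.2, 251.3])]
scene [(np.int32(90), [288.3, 253.8]), (np.int32(178), [199.0, 285.7]), (np.int32(58), [131.5, 315.2]), (np.int32(21), [201.7, 303.9])]
[ 0.52744871  0.0241278  -0.04319293] [-0.3 -0.6  0.4  2.3 -0.2  0.1 -1.  -0.2  0.3  1.7]
-90 [[0.44, 0.37, -0.65, 2.14, 0.33, 0.73, -2.0], [0.62, 0.01, -0.76, 1.94, 0.01, 1.19, -1.71]]
-60 [[0.52, 0.39, -0.74, 2.14, 0.39, 0.74, -1.52], [0.64, 0.01, -0.78, 1.94, 0.01, 1.19, -1.19]]
-45 [[0.57, 0.41, -0.79, 2.14, 0.43, 0.75, -1.29], [0.65, 0.01, -0.78, 1.94, 0.01, 1.19, -0.92]]
0 [[0.63, 0.44, -0.87, 2.14, 0.48, 0.77, -0.55], [0.67, 0.01, -0.81, 1.94, 0.01, 1.19, -0.14]]
45 [[0.69, 0.47, -0.93, 2.13, 0.53, 0.79, 0.2], [0.7, 0.02, -0.83, 1.94, 0.01, 1.19, 0.65]]
90 [[0.77, 0.52, -1.04, 2.13, 0.62, 0.83, 0.91], [0.73, 0.02, -0.86, 1.94, 0.01, 1.19, 1.43]]
135 [[0.91, 0.68, -1.24, 2.13, 0.82, 0.95, 1.55], [1.17, 0.07, -1.33, 1.93, 0.08, 1.2, 2.17]]
```

```bash
python3 - <<'E'
from h import *
move_ptp([.46,.0,.30],quat(-.043))
move_gripper(0.0,20)
p=camera_params("wrist"); im=read_camera("wrist"); cv2.imwrite("pics/w1.png",im[:,:,::-1])
import json
np.savez("w1.npz",K=p["K"],d=p["dist_coeffs"],T=p["camera_from_world"])
T=p["camera_from_world"]; print(read_time_s(),-T[:3,:3].T@T[:3,3], read_eef_pos(),read_finger_gap())
for n in("wheel_hub","pointer","enter_top"): print(n,[(np.round(d["at"],1).tolist(),round(d["confidence"],2)) for d in tip_of("wrist",n)[:2]])
x=[.5274,.0241,-.0432]; print(proj(p,d2w(x,[(0,0,.076),(.088,0,.074),(.02,-.125,.05)])).round(1))
E
```

```text
4.075 [0.46280085 0.07818875 0.42497614] [4.60016466e-01 3.04271640e-05 3.00021422e-01] -0.0003030338616738649
wheel_hub [([383.4, 185.5], 0.7)]
pointer [([470.4, 185.3], 0.8)]
enter_top [([397.0, 293.4], 0.7)]
[[385.2 185.3]
 [471.5 185.4]
 [392.  288.6]]
```

View pics/w1.png

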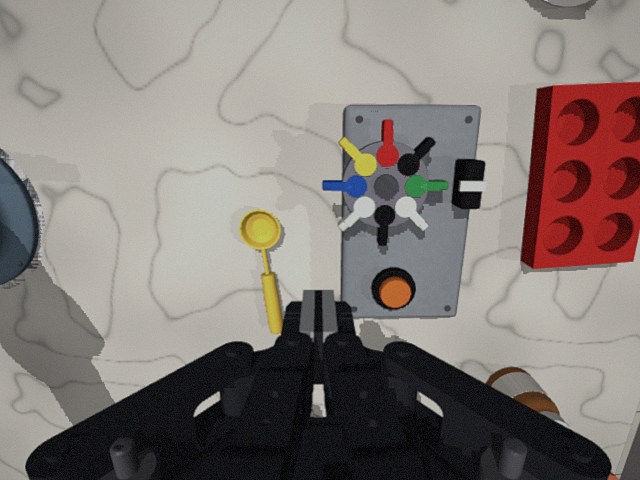

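The wrist image shows green at the pointer, hub at (386,186), pointer bar at (471,185) and button at (396,293). All three agree with the fit to within a few millimetres, so I'll refine it and then do the first click.

```bash
python3 - <<'E'
from h import *
t,s=camera_params("top"),camera_params("scene"); z=np.load("w1.npz"); w=dict(K=z["K"],dist_coeffs=z["d"],camera_from_world=z["T"])
f=lambda x:np.concatenate([(proj(p,d2w(x,[q if q[2] else (q[0],q[1],x[3])]))[0]-uv)*g for p,q,uv,g in obs])
B=(.02,-.125,0)
obs=[(t,(0,0,.076),(305.7,257.6),1),(t,B,(355.3,251.4),1),(s,(0,0,.076),(334.9,252.9),1),(s,B,(288.6,253.5),1),
 (w,(0,0,.076),(386,186.5),1.5),(w,(.088,0,.074),(471,185.5),1),(w,B,(396,293),1.5)]
r=least_squares(f,(.527,.024,-.04,.05),loss="soft_l1");print(r.x,r.fun.round(1),w["K"][0,0])
E
```

```text
[ 0.52786661  0.02285541 -0.02688109  0.05953724] [ 0.2 -0.7  0.5 -1.1 -1.5 -0.2  0.4 -1.1 -0.5  0.1  1.  -0.3 -0.3 -0.3] 350.08762390747864
```

```bash
cat >> h.py <<'E'
X=np.array([.5279,.0229,-.027])
def pose(phi,r,z):
    a=np.deg2rad(phi); return d2w(X,[(-r*np.cos(a),r*np.sin(a),z)])[0],quat(X[2]-a)
def click(first=False):
    if first: move_ptp(*pose(-22.5,.098,.15))
    movel(*pose(-22.5,.098,.073),speed=.15)
    movel(*pose(-22.5,.064,.073),speed=.06); print("in",read_ft_force().round(1))
    for ph in np.arange(-15,23,7.5):
        movel(*pose(ph,.064,.073),speed=.04); print(ph,read_ft_force().round(1),end=" ")
    movel(*pose(22.5,.098,.073),speed=.1); print("out",read_ft_force().round(1))
def snap(n,c=("top","scene","wrist")):
    for k in c:
        im=read_camera(k)[:,:,::-1]
        if k=="top": im=cv2.resize(im[190:320,220:400],None,fx=4,fy=4,interpolation=cv2.INTER_CUBIC)
        if k=="scene": im=cv2.resize(im[200:330,240:400],None,fx=4,fy=4,interpolation=cv2.INTER_CUBIC)
        cv2.imwrite(f"pics/{k}_{n}.png",im)
    print("t",read_time_s())
E
python3 - <<'E'
from h import *
click(True); snap("c1")
E
```

```text
in [-0.2 -0.5  0.2]
-15.0 [0.1 0.5 0.3] -7.5 [-0.4 -2.8 -0.2] 0.0 [-0.8 -1.1 -0.5] 7.5 [-0.8 -0.6 -0.5] 15.0 [-0.2 -0.1 -0.3] 22.5 [0.  0.6 0. ] out [ 0.6 -0.3  0.6]
t 9.0583
```

```bash
python3 -c "
import cv2,numpy as np
a=cv2.imread('pics/top_c1.png');b=cv2.imread('pics/scene_c1.png');c=cv2.imread('pics/wrist_c1.png')
h=300
cv2.imwrite('pics/m1.png',np.vstack([np.hstack([cv2.resize(i,(400,290)) for i in (a,b)]),np.hstack([cv2.resize(c,(400,300)),np.zeros((300,400,3),np.uint8)])]))"
```

```text
(no output)
```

View pics/m1.png

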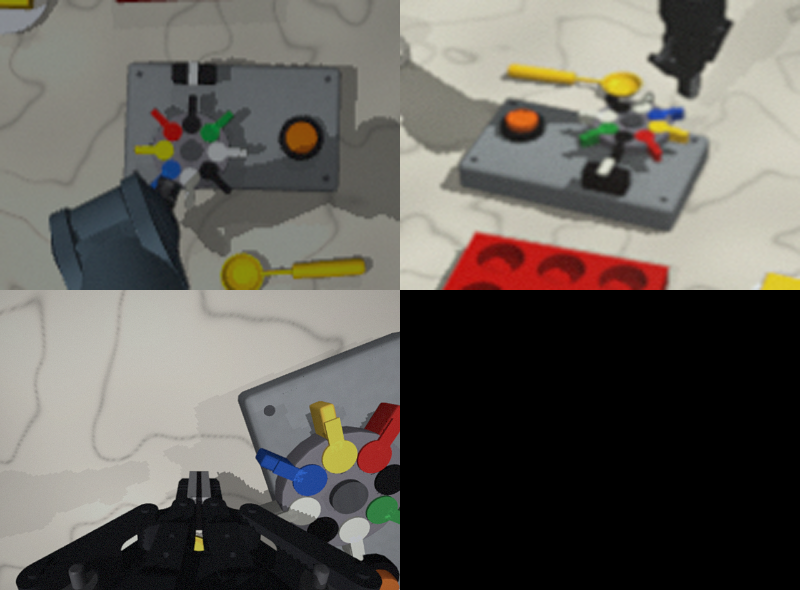

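The wheel moved one click. Black is now at the pointer (mosaic (192,110)), red is next and yellow at left. Contact force was under 3 N.

```bash
python3 - <<'E'
from h import *
click(); snap("c2",("top","wrist"))
a=cv2.imread('pics/top_c2.png');b=cv2.imread('pics/wrist_c2.png')
cv2.imwrite('pics/m2.png',np.hstack([cv2.resize(i,(400,290)) for i in (a,b)]))
E
```

```text
in [0.5 0.3 0.6]
-15.0 [ 0.5 -0.2 -0.8] -7.5 [-0.1 -1.1 -0.5] 0.0 [-0.9 -0.8 -0.6] 7.5 [-0.6 -0.2 -0.4] 15.0 [-0.4  0.8 -0.9] 22.5 [-0.7 -0.2  0.2] out [-0.1  0.5 -0.2]
t 13.45
```

View pics/m2.png

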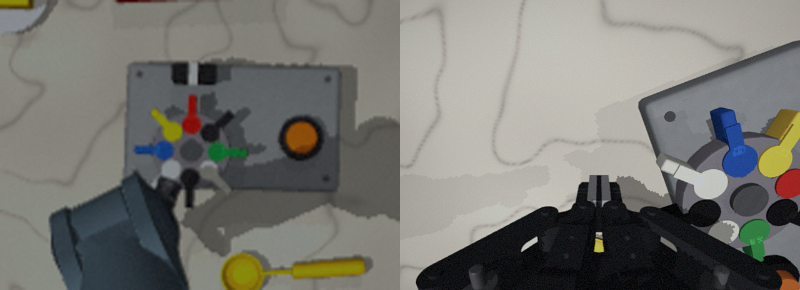

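Red is now at the pointer (192,110), and yellow is next. That leaves one click; after it I'll lift clear and look straight down.

```bash
python3 - <<'E'
from h import *
click()
p,q=pose(22.5,.098,.16); movel(p,q,speed=.2)
b=d2w(X,[(.02,-.125,.20)])[0]; b[0]-=.05
move_ptp(b,quat(X[2]))
w=camera_params("wrist"); snap("c3",("top","wrist"))
for n in("enter_top","wheel_hub","pointer"):
    d=tip_of("wrist",n); print(n,[(np.round(k["at"],1).tolist(),round(k["confidence"],2),ray(w,k["at"],{"enter_top":.0595,"wheel_hub":.076,"pointer":.074}[n]).round(4).tolist()) for k in d[:2]])
print(d2w(X,[(.02,-.125,.0595),(.088,0,.074)]), read_eef_pos())
print(proj(w,d2w(X,[(.02,-.125,.0595),(0,0,.076),(.088,0,.074)])))
E
```

```text
in [ 0.1  0.1 -0.3]
-15.0 [-0.6 -0.8 -0.9] -7.5 [-0.1 -3.4  0.9] 0.0 [-0.5 -1.1 -1.1] 7.5 [ 1.   4.6 -0.8] 15.0 [-0.3 -0.2 -0.6] 22.5 [ 0.1  0.1 -1.2] out [ 0.2 -0.5 -0.4]
t 19.175
enter_top [([384.5, 237.5], 0.96, [0.5443, -0.1039, 0.0595])]
wheel_hub [([364.9, 60.5], 0.62, [0.5256, 0.0206, 0.076])]
pointer [([499.6, 62.0], 0.83, [0.6145, 0.0189, 0.074]), ([383.1, 237.0], 0.65, [0.5406, -0.0991, 0.074])]
[[ 0.54451812 -0.10259437  0.0595    ]
 [ 0.61586793  0.02052429  0.074     ]] [ 0.49408121 -0.10044527  0.19944976]
[[384.82358335 235.90571935]
 [368.42441261  56.61978997]
 [501.83995515  59.33214122]]
```

View pics/wrist_c3.png

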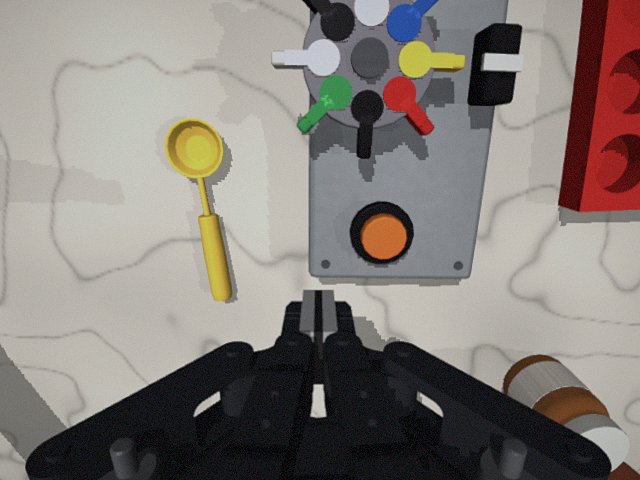

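View pics/top_c3.png

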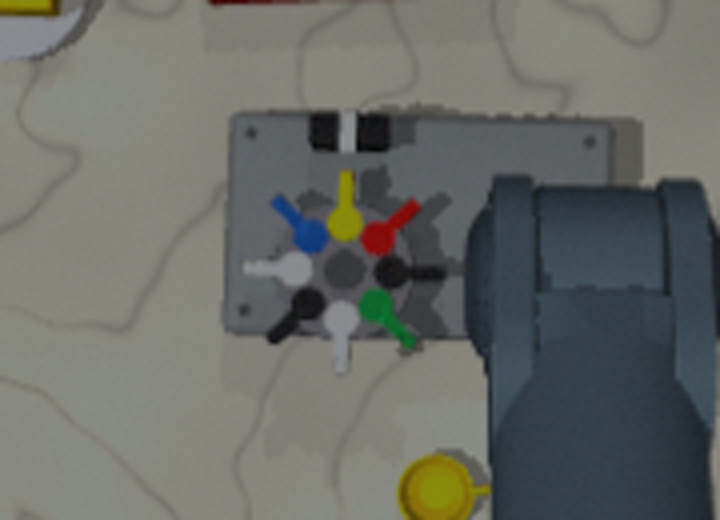

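The wheel reads yellow at the pointer in both views (wrist yellow tab (448,62) against the bar at (500,62)). Next I'll press enter, stepping down with force feedback.

```bash
python3 - <<'E'
from h import *
b=np.array([.5445,-.1032,.12]); q=quat(X[2])
move_ptp(b,q); b[2]=.088; movel(b,q,speed=.1); pause(.1); f0=read_ft_force()[2]
z=.088; lg=[]
while z>.062:
    z-=.001; b[2]=z; movel(b,q,speed=.03); pause(.05); f=read_ft_force()[2]-f0; lg.append((round(z,3),round(read_eef_pos()[2],4),round(f,1)))
    if f>14: break
print(lg)
snap("press",("scene",)); pause(.2)
b[2]=.10; movel(b,q,speed=.05); b[2]=.2; movel(b,q,speed=.2); b[0]-=.05; move_ptp(b,q); pause(.3)
snap("end"); print(read_ft_force())
E
```

```text
[(0.087, np.float64(0.0873), np.float64(0.1)), (0.086, np.float64(0.0859), np.float64(-0.1)), (0.085, np.float64(0.0849), np.float64(0.1)), (0.084, np.float64(0.0839), np.float64(0.1)), (0.083, np.float64(0.0829), np.float64(-0.4)), (0.082, np.float64(0.082), np.float64(0.3)), (0.081, np.float64(0.0812), np.float64(1.8)), (0.08, np.float64(0.0802), np.float64(2.3)), (0.079, np.float64(0.0792), np.float64(1.8)), (0.078, np.float64(0.0781), np.float64(4.1)), (0.077, np.float64(0.0772), np.float64(3.3)), (0.076, np.float64(0.0762), np.float64(5.1)), (0.075, np.float64(0.0752), np.float64(5.5)), (0.074, np.float64(0.0751), np.float64(10.3)), (0.073, np.float64(0.075), np.float64(15.2))]
t 24.9083
t 27.2167
[ 0.16547623 -0.35319004  0.11699057]
```

```bash
python3 -c "
import cv2,numpy as np
f=lambda n:cv2.resize(cv2.imread('pics/%s.png'%n),(400,290))
cv2.imwrite('pics/m3.png',np.vstack([np.hstack([f('scene_press'),f('scene_end')]),np.hstack([f('top_end'),f('wrist_end')])]))"
```

```text
(no output)
```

View pics/m3.png

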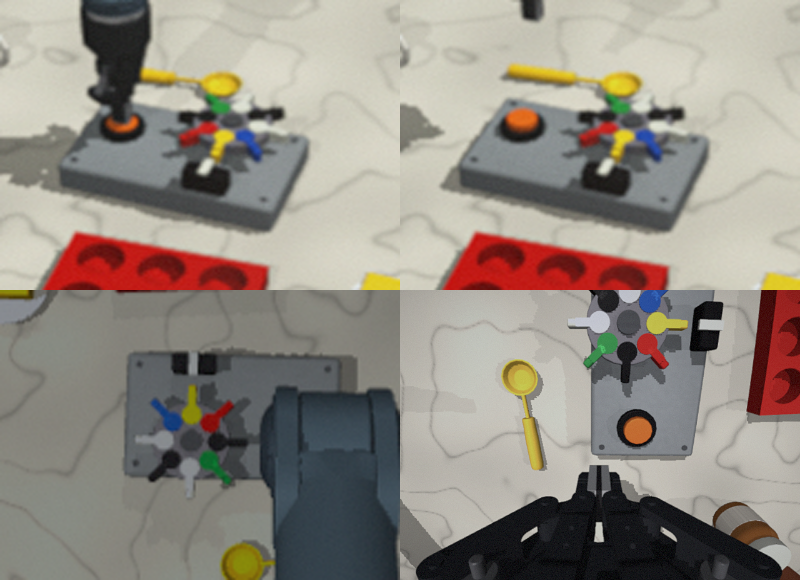

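The button hit a hard stop after about 6–7 mm of travel and came back up. Yellow is still at the pointer, the spoon and the mould look unmoved, and the robot is clear, so I'm handing in.

```bash
python3 -c "
from bench import *
sign_off(); print(read_time_s())"
```

```text
the job is handed in; nothing more can be done
the job is handed in; nothing more can be done
```

The job is done and handed in at about 27 s of the 61 s allowed. The yellow cup stood on the white square, so I flicked the wheel from green by three separate clicks (black, red, yellow). A picture after each click showed it had moved exactly one.

I then pressed the orange enter button down to its stop: the force rose from about 5 N to 15 N with no further travel, after 6–7 mm. I released it and moved the arm clear.

- **Final check:** The pictures show yellow at the white pointer, the button up again, and nothing near the dial moved. The wrist force was near zero.
- **Forces:** The highest reading while turning the wheel was about 4.6 N, and about 15 N on the button.
- **Disagreements:** At the first look, the networks' first guesses for the button (top view) and white square (scene view) did not match the picture. I checked those two points against the images myself. The dial fit was good to about 2 mm.
- **Not checked:** I did not look at the cups, mug, bowl and jar again in full after the moves, but the arm never went near them at low height.

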